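# Swing a packet into its bay by pushing its free end

### The arm

A 6-joint arm with a two-finger parallel gripper is mounted at the origin on a cart in front of the work surface, level with it; the furniture and walls round the work are solid. World frame = base frame: x ahead of the robot, y to its left, z up, the work surface at z = 0. Lengths are in m, angles in rad, forces in N, time in s.
With the tool pointing down it reaches from about 0.3 to 0.775 m from the base axis. Payload 14.6 kg.
Tool frame: the origin (TCP) lies at the very end of the fingers, on their centre line; the grasp point (between the pads) lies 19 mm behind it; z points along the fingers, y is the line along which they close (so a half turn about z gives the same grasp; the last joint's range is limited). The gripper opens to 94 mm and grips with 3 to 60 N. Pads are 16 mm wide; open, the fingers measure 119 mm over their backs; the gripper's body (75 mm by 177 mm) begins 78 mm behind the grasp point.
Start: joints at [1.058, 0.3, 1.521, -0, 1.321, -0.067], TCP at [0.237, 0.496, 0.183] pointing down, gripper open.
Joint ranges: [-3.03, 3.03], [-0.79, 2.21], [0.23, 2.52], [-1.04, 4.18], [0, 3.07], [-2.55, 2.55]. Speed limits (rad/s): [2.22, 2.22, 2.57, 3.14, 3.14, 3.14].

### API

Orientations are given as [roll, pitch, yaw] about the fixed x, y, z axes, in that order (R = Rz(yaw) Ry(pitch) Rx(roll)).
In Python, from station import status, vision, order, silhouettes gives the robot as it stands. The module is installed in compiled form; this text tells all that it offers.
- The arm moves only by the shell command python3 -m pendant 'ROWS' [FORCE]. ROWS is JSON, one flat list of numbers, 7 for each row, row after row: the shift along the tool's x, y, z in units of 500 mm (1.0 is 500 mm), then the turn, a rotation vector about the tool's x, y, z in units of 90 degrees (1.0 is 90 degrees), then the opening, from -1 (shut) to 1 (fully open). A call has 1 to 12 rows; each row is the pose to reach, as a shift and turn from the pose commanded when the call began, along the tool's axes at that moment; what a row does not reach only later rows make up. A row lasts 1/10 s, in which the tool goes at most 50 mm and 8.59 degrees, less where a joint would pass 70% of its speed; a pose out of reach is approached as far as the arm can. A call with a number of a shift or a turn outside -1 to 1 is refused whole. A call with a gripper value outside its range is refused whole. The fingers move at their own pace and stop on an object; FORCE is the grip in N (left out, the last holds). Time passes only in rows, so rows that repeat a pose let the fingers close. It gives the time, the measured TCP pose, the force, the opening and the grip force at its end, in the units of the state.
- status.get_obs(): the state, without advancing time (a new reading comes with each control period).
- vision.camera(name): name is "scene" or "top" or "wrist"; returns a dict with "pixels" (384x512x3 uint8, red, green, blue), "K" (3x3 intrinsics, pixels), "R" (3x3) and "t" (3): a world point X has camera coordinates R X + t. Camera axes: x right, y down, z forward; pixel columns grow to the right and rows downward; lengths in m; the calibration is good to about 2 mm. A picture is of the moment at which its call begins. There is no depth.
- order.hand_in(): hands the job in; it is judged then, once.
Trained networks look in a picture, given as the dict that the camera call returned (one of the last four; its "shot" number tells which), for a name from the list of things; names that differ only in an ending like _2 or _b are one class to them, and where a whole thing is asked for, a point or a joint stands for the part that bears it (a point fixed in the world has none). Each returns a list of dicts, best first, with "score" (0 to 1); they miss things now and then, are a little off and sometimes report something else, mostly with a low value. They report only what shows in the picture. A call takes as long as a camera call.
- silhouettes(target, picture): "region" (384x512 bool, what is visible of it) and "extent" ([left, top, right, bottom] in pixels, round what is visible of it).
The state is a dict: "time_s": time; "qpos": joint angles; "joint_vel": joint speeds; "tau": joint torques, N m; "ee_pos": TCP position; "eef_rot": TCP orientation; "force": force on the tool from outside, world axes, zero at the start; "moment": the same for the moment, N m; "grip_width": finger opening in m; "grip_force": force on a finger pad.
Only numpy, scipy, OpenCV 4.12 (cv2) and the standard library are available. Lean on these libraries where they do the work, as an engineer would, in place of code of your own. Each camera call takes 0.05 s, during which the arm holds its last target. There are 200 camera calls.

### The job

Put the long packet away in the wooden rack. Lay it flat on the worktop with its red end tucked behind the short lip at the rack's left end and the rest slanting out in front, and let go of it; then push near the brown end to swing the packet in about its red end, until the brown end too lies against the back board. Do not shift or knock over the lemon, the mug, the gold-capped spice jar or the apple beside the hob.

Things in the scene. Friction and masses are not known exactly. Their poses are not given: they have to be found in the camera images.
- pack: Long narrow packet of cream film with a red end and a brown end, 172 long x 35 wide x 23 mm high, 100 g, stiff, lying flat and loose on the worktop. Origin at the centre of its underside; its y axis runs along it toward the red end, z up. Grip it across its 35 mm width (along its x); the ends taper.
- red_end (a point): Tip of the packet's red end, on its long axis, 11.5 mm above its underside, 86 mm from its centre.
- brown_end (a point): Tip of the packet's brown end, on its long axis, 11.5 mm above its underside, 86 mm from its centre.
- rack: Pale wooden packet rack, fixed, no floor (the packet slides on the worktop). Origin on the worktop; x points away from the robot, y left along the bay, z up. Rack frame, mm: back board face at x = 30, 60 high. End cheeks 45 high, inner faces at y = 98.5 (left, forward to x = -35) and -98.5 (right, forward only to x = 2). Its open front, lip pin to right cheek, is 170 wide.
- bay_corner (a point): Inner left back corner of the bay at worktop height, (30, 98.5, 0) mm in the rack's frame. The pocket here, between back board and lip, is 55 mm deep and 27 mm long: with the packet at about 35 degrees to the back board its red end fits in with some 7 mm to spare.
- lip_pin (a point): Top centre of the round metal pin, 10 mm diameter, 46 mm high, that ends the rack's front lip: (-30, 76.5, 46) mm in the rack's frame. The lip, 10 mm thick and 40 mm high, runs from here to the left cheek, its inner face at rack x = -25.
- ledge (a point): Centre of the top of the ledge behind the back board, (71, 0, 70) mm in the rack's frame; it spans rack x = 30 to 112 and carries a red and white timer (top 115 mm above the worktop) and a small candle, both fixed and behind rack x = 40.
- lemon: Loose yellow lemon, 72x57x58 mm, origin at the centre of its underside; leave it alone.
- green_mug: Loose mug, green above and white below, with a handle, 78x116x101 mm, origin at the centre of its underside; leave it alone.
- gold_cap_jar: Loose spice jar with a gold cap and green label, 42 mm diameter, 106 mm high, standing, origin at the centre of its underside; leave it alone.
- red_apple: Loose red apple beside the hob, 77x76x73 mm, origin at the centre of its underside; leave it alone.

How it is judged:
On the way, in this order (a step that is already met when the one before it is completed fails the run):
1. The packet lies flat and released with its red end in the pocket behind the lip and slants out of the rack, its brown end well out in front (x of red_end in the frame of rack above -0.025 m and y of red_end in the frame of rack above 0.066 m and angle between pack's own z axis and vertical below 0.15 rad and height (world z) of pack below 0.012 m and x of brown_end in the frame of rack below -0.05 m and contact force between pack and the fingers below 0.1 N and linear speed of pack below 0.02 m/s), for 0.2 s.
2. The packet, still flat and with its red end behind the lip, has been swung so far that its brown end is between the line of the lip and the back board, with the fingers near the brown end (x of each of red_end, brown_end in the frame of rack above -0.025 m and y of red_end in the frame of rack above 0.066 m and angle between pack's own z axis and vertical below 0.15 rad and height (world z) of pack below 0.012 m and horizontal distance between the grasp point and brown_end below 0.07 m).
At the end, for the whole second after the job is handed in: The packet lies flat and still in the bay, red end behind the lip at the left, along the back board within 0.2 rad, its brown end's side within about 12 mm of the back board (brown tip at rack x above 0) (x of red_end in the frame of rack above -0.025 m and y of red_end in the frame of rack above 0.066 m and angle between pack's own z axis and vertical below 0.15 rad and height (world z) of pack below 0.012 m and x of brown_end in the frame of rack above 0 m and angle between the y axis of pack and the y axis of rack, either way round below 0.2 rad and linear speed of pack below 0.02 m/s); the robot touches nothing.
It fails at once if The lemon is shifted by more than 30 mm or knocked over (distance of lemon from where it was at the start of the episode above 0.03 m or angle between lemon's own z axis and vertical above 0.5 rad).
It fails at once if The gold-capped spice jar is shifted by more than 30 mm or knocked over (distance of gold_cap_jar from where it was at the start of the episode above 0.03 m or angle between gold_cap_jar's own z axis and vertical above 0.5 rad).
It fails at once if The green and white mug is shifted by more than 30 mm or knocked over (distance of green_mug from where it was at the start of the episode above 0.03 m or angle between green_mug's own z axis and vertical above 0.5 rad).
It fails at once if The red apple is shifted by more than 30 mm or knocked over (distance of red_apple from where it was at the start of the episode above 0.03 m or angle between red_apple's own z axis and vertical above 0.5 rad).
It also fails if it takes over 54 s, if anything falls off the work surface, if the arm or the gripper's body presses on something with over 40 N, if the wrist force passes 120 N, or if a joint passes its speed limit or range.

## Working session

There is one attempt and no reset: what is moved stays moved. The work goes in short steps, Python scripts to look and compute and a shell command to move; the robot and the scene stay as the last step left them, time stands still between calls to the robot, and variables do not carry over. Pictures are saved under pics/ and viewed, at most 10 in all, crops included, and the job is handed in when it is done.

```bash
mkdir -p pics
cat > h.py <<'E'
import numpy as np, cv2
from station import status, vision, order, silhouettes
def ray(c,u,v,z):
    d=c["R"].T@np.linalg.inv(c["K"])@np.array([u,v,1.]); o=-c["R"].T@c["t"]
    return o+d*(z-o[2])/d[2]
def proj(c,X):
    p=c["K"]@(c["R"]@np.array(X)+c["t"]); return p[:2]/p[2]
def save(c,n): cv2.imwrite("pics/"+n,c["pixels"][:,:,::-1])
E
python3 - <<'E'
from h import *
s=status.get_obs(); print({k:np.round(s[k],3) for k in s})
for cam in("top","scene"):
    c=vision.camera(cam); save(c,cam+"0.png"); print(cam,-c["R"].T@c["t"])
    for n in("pack","rack","lip_pin","lemon","green_mug","gold_cap_jar","red_apple"):
        for r in silhouettes(n,c)[:2]:
            m=r["region"]; v,u=np.nonzero(m)
            print(n,round(r["score"],2),r["extent"],ray(c,u.mean(),v.mean(),0.0115).round(3))
E
```

```text
{'time_s': np.float64(0.0), 'qpos': array([ 1.058,  0.3  ,  1.522,  0.   ,  1.321, -0.067]), 'joint_vel': array([-0.001,  0.001,  0.001,  0.001,  0.001,  0.   ]), 'tau': array([-1.0000e-03, -5.3182e+01, -3.5273e+01,  7.1000e-02,  2.5000e-02,
       -0.0000e+00]), 'ee_pos': array([0.237, 0.496, 0.182]), 'eef_rot': array([-3.14 , -0.   ,  2.696]), 'force': array([-0.254, -0.019, -0.684]), 'moment': array([-0.023,  0.03 , -0.06 ]), 'grip_force': np.float64(0.0), 'grip_width': np.float64(0.094)}
top [0.3013018  0.03623017 1.12761427]
pack 0.82 [300.9, 207.2, 349.5, 236.2] [ 0.466 -0.199  0.012]
rack 0.76 [176.9, 149.5, 255.0, 204.5] [0.61  0.153 0.012]
lip_pin 0.74 [176.4, 153.3, 251.0, 202.2] [0.61  0.153 0.012]
lemon 0.82 [115.8, 205.9, 136.3, 231.9] [0.455 0.427 0.012]
lemon 0.27 [304.3, 205.7, 350.2, 234.4] [ 0.468 -0.204  0.012]
green_mug 0.98 [98.8, 142.1, 130.4, 181.1] [0.646 0.476 0.012]
green_mug 0.18 [177.0, 149.0, 253.2, 204.1] [0.609 0.155 0.012]
gold_cap_jar 0.75 [311.8, 159.7, 330.6, 179.9] [ 0.626 -0.181  0.012]
red_apple 0.59 [332.3, 141.1, 357.1, 166.2] [ 0.679 -0.269  0.012]
scene [-0.44050647  1.23804669  0.87372812]
pack 0.74 [314.3, 188.3, 325.8, 210.4] [ 0.455 -0.182  0.011]
rack 0.85 [206.2, 199.5, 262.8, 247.0] [0.604 0.169 0.011]
lip_pin 0.67 [207.1, 197.7, 259.4, 243.5] [0.598 0.163 0.011]
lemon 0.71 [199.0, 259.2, 225.2, 278.2] [0.47  0.404 0.011]
lemon 0.6 [313.8, 189.1, 324.6, 211.4] [ 0.454 -0.181  0.011]
green_mug 0.73 [151.5, 227.6, 177.6, 268.0] [0.679 0.422 0.011]
gold_cap_jar 0.67 [283.3, 167.1, 289.6, 191.2] [ 0.671 -0.25   0.011]
red_apple 0.7 [281.8, 163.1, 287.7, 191.7] [ 0.668 -0.246  0.011]
red_apple 0.51 [277.0, 163.9, 298.8, 181.2] [ 0.694 -0.322  0.011]
```

Run:
```python
import cv2
a=cv2.imread("pics/top0.png")[130:280,90:370]; cv2.imwrite("pics/top0c.png",cv2.resize(a,None,fx=2.85,fy=2.85,interpolation=cv2.INTER_CUBIC))
```

```text
(no output)
```

View pics/top0c.png

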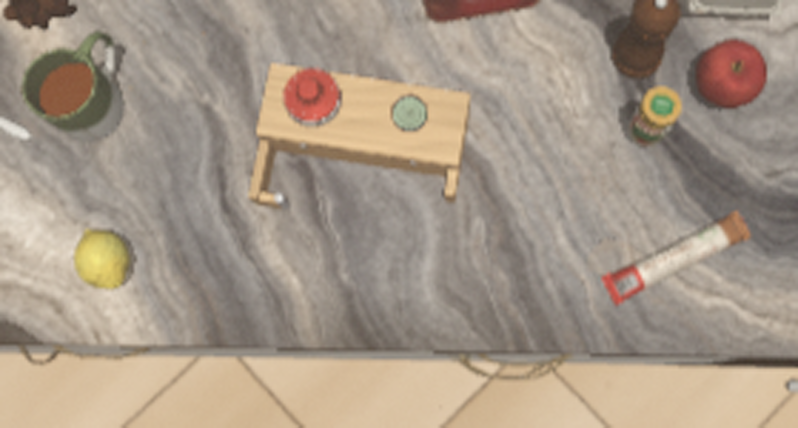

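The crop shows the rack tilted slightly, with its ledge corners at crop (272,65), (470,93), (465,165) and (258,137), and the pin at (278,199). The packet's red tip is at about (613,290) and its brown tip at (744,226). The jar is near (655,112).

Run:
```python
from h import *
from scipy.optimize import least_squares
c=vision.camera("top")
px=lambda a,b:(90+a/2.85,130+b/2.85)
obs=[(272,65),(470,93),(465,165),(258,137),(278,199)]
obs=np.array([px(*o) for o in obs])
mod=np.array([[112,105,70],[112,-105,70],[30,-105,70],[30,105,70],[-30,76.5,46]])/1000
def W(p):
    R=np.array([[np.cos(p[2]),-np.sin(p[2]),0],[np.sin(p[2]),np.cos(p[2]),0],[0,0,1]])
    return lambda m:R@m+np.array([p[0],p[1],0])
def f(p):
    m=mod.copy(); m[:4,1]*=p[3]; w=W(p); return np.concatenate([proj(c,w(x)) for x in m])-obs.ravel()
r=least_squares(f,[.58,.15,-.1,1]); print(r.x,r.fun.round(1))
# pack
g=silhouettes("pack",c)[0]["region"].astype(np.uint8)
print(ray(c,*px(613,290),.0115).round(3),ray(c,*px(744,226),.0115).round(3))
rect=cv2.minAreaRect(cv2.findContours(g,0,2)[0][0]); print(rect, ray(c,*rect[0],.0115))
c=vision.camera("wrist"); save(c,"w0.png"); s=status.get_obs()
print("camera pos",-c["R"].T@c["t"],"R",c["R"].round(2),"K",c["K"].round(0)); 
for n in("pack","rack","lemon"):
    for r in silhouettes(n,c)[:1]: print(n,r["score"],r["extent"])
```

```text
[ 0.5337373   0.14775216 -0.12724932  1.04710254] [-0.2 -0.3  0.7 -0.2 -1.3  0.3 -0.3 -0.1  1.2  0.4]
[ 0.427 -0.133  0.012] [ 0.501 -0.279  0.012]
((326.7126159667969, 219.43707275390625), (11.665751457214355, 53.73536682128906), 64.05770874023438) [ 0.46714329 -0.2009502   0.0115    ]
camera pos [0.17489582 0.52609126 0.38509772] R [[ 0.43  0.9   0.  ]
 [ 0.88 -0.42  0.23]
 [ 0.21 -0.1  -0.97]] K [[307.   0. 255.]
 [  0. 307. 193.]
 [  0.   0.   1.]]
lemon 0.61 [251.7, 317.3, 297.9, 351.6]
```

```bash
cat >> h.py <<'E'
from scipy.spatial.transform import Rotation as Ro
def row(pos,yaw):
    s=status.get_obs(); R0=Ro.from_euler("xyz",s["eef_rot"]); R1=Ro.from_euler("xyz",[np.pi,0,yaw])
    d=R0.inv().apply(np.array(pos)-s["ee_pos"])/.5; w=(R0.inv()*R1).as_rotvec()/(np.pi/2)
    print(np.round(np.r_[d,w],4).tolist(), "dist",np.linalg.norm(d)*.5)
E
python3 -c "
from h import *
row([.43,.10,.20],2.03)"
```

```text
[-0.6897, -0.5487, -0.0339, -0.0, -0.0, 0.4238] dist 0.4409892460202193
```

```bash
python3 -m pendant '[-0.69,-0.549,-0.034,0,0,0.424,1,-0.69,-0.549,-0.034,0,0,0.424,1,-0.69,-0.549,-0.034,0,0,0.424,1,-0.69,-0.549,-0.034,0,0,0.424,1,-0.69,-0.549,-0.034,0,0,0.424,1,-0.69,-0.549,-0.034,0,0,0.424,1,-0.69,-0.549,-0.034,0,0,0.424,1,-0.69,-0.549,-0.034,0,0,0.424,1,-0.69,-0.549,-0.034,0,0,0.424,1,-0.69,-0.549,-0.034,0,0,0.424,1,-0.69,-0.549,-0.034,0,0,0.424,1,-0.69,-0.549,-0.034,0,0,0.424,1]'
python3 - <<'E'
from h import *
c=vision.camera("wrist"); import pickle; pickle.dump(c,open("w1.pkl","wb"))
cv2.imwrite("pics/w1.png",cv2.resize(c["pixels"][:,:,::-1],(800,600),interpolation=cv2.INTER_CUBIC))
row([.46,-.17,.18],2.03)
E
```

```text
time_s: 2.3
ee_pos: [0.4297, 0.1006, 0.2]
eef_rot: [-3.142, -0.0, 2.031]
force: [-0.4, 0.5, -0.0]
grip_width: 0.0941
grip_force: 0.0
[-0.5121, -0.1863, 0.04, -0.0, -0.0001, 0.0008] dist 0.2731940600504382
```

View pics/w1.png

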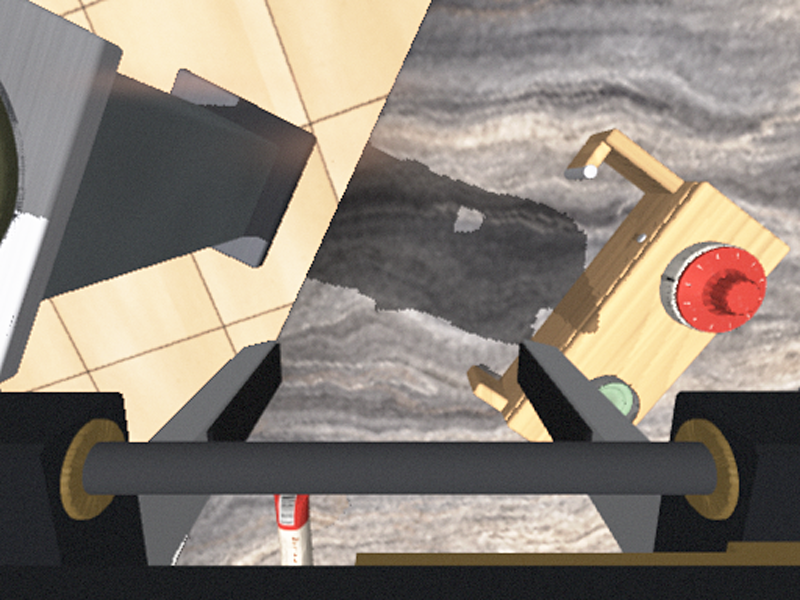

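The wrist view shows the pin top at about (590,172), the ledge's front-left corner at (706,184), its back-left corner at (790,245), and the right cheek at (475,375). The packet's red end is at (290,510). I'll zoom in for exact corners.

Run:
```python
import cv2
a=cv2.imread("pics/w1.png"); a=cv2.resize(a,(512,384),interpolation=cv2.INTER_AREA)[78:282,295:512]
import pickle; a=pickle.load(open("w1.pkl","rb"))["pixels"][78:278,295:512,::-1]
cv2.imwrite("pics/w1c.png",cv2.resize(a,None,fx=3,fy=3,interpolation=cv2.INTER_CUBIC))
```

```text
(no output)
```

View pics/w1c.png

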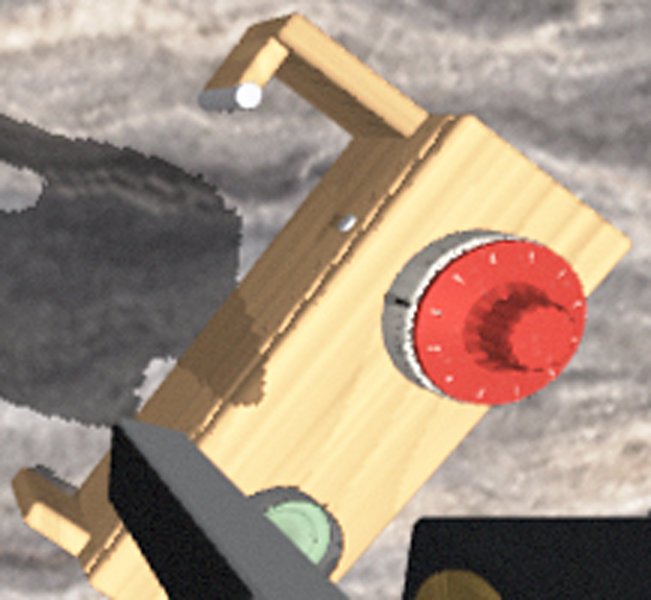

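```bash
python3 -m pendant '[-0.512,-0.186,0.04,0,0,0,1,-0.512,-0.186,0.04,0,0,0,1,-0.512,-0.186,0.04,0,0,0,1,-0.512,-0.186,0.04,0,0,0,1,-0.512,-0.186,0.04,0,0,0,1,-0.512,-0.186,0.04,0,0,0,1,-0.512,-0.186,0.04,0,0,0,1,-0.512,-0.186,0.04,0,0,0,1]'
python3 - <<'E'
from h import *
c=vision.camera("wrist"); import pickle; pickle.dump(c,open("w2.pkl","wb"))
for r in silhouettes("pack",c)[:2]:
    m=r["region"].astype(np.uint8); k=max(cv2.findContours(m,0,2)[0],key=cv2.contourArea)
    b=cv2.boxPoints(cv2.minAreaRect(k)); print(r["score"],r["extent"],b.round(1).tolist()); print([ray(c,*p,.0115).round(4).tolist() for p in b])
cv2.imwrite("pics/w2.png",cv2.resize(c["pixels"][:,:,::-1],(800,600),interpolation=cv2.INTER_CUBIC))
E
```

```text
time_s: 3.15
ee_pos: [0.4602, -0.1699, 0.1799]
eef_rot: [-3.141, -0.0, 2.03]
force: [-0.8, 0.2, -0.1]
grip_width: 0.094
grip_force: 0.0
0.6 [232.8, 133.2, 261.9, 261.2] [[233.89999389648438, 134.0], [261.0, 133.8000030517578], [262.1000061035156, 263.0], [235.0, 263.20001220703125]]
[[0.4138, -0.1349, 0.0115], [0.4425, -0.1204, 0.0115], [0.5184, -0.2689, 0.0115], [0.4867, -0.2849, 0.0115]]
```

View pics/w2.png

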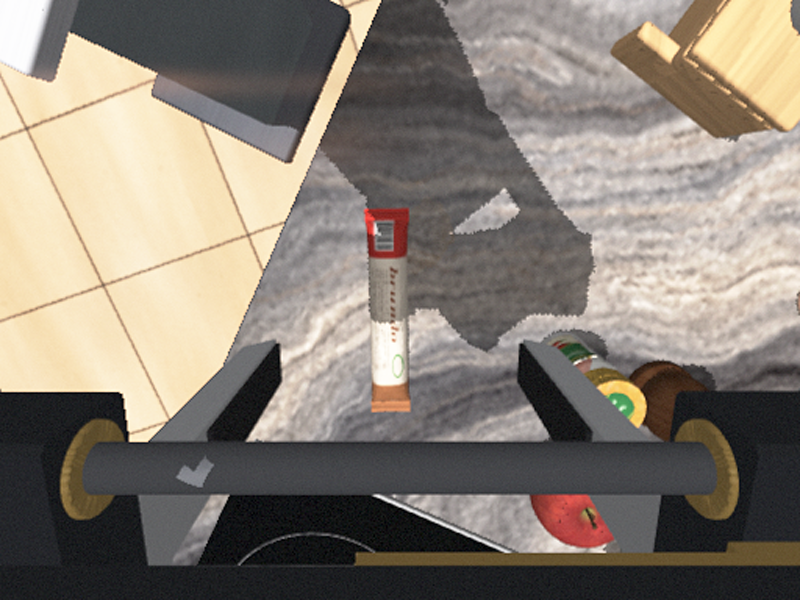

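The second wrist view shows the packet with its red tip at (387,209) and brown tip at (391,411). The jar cap is at (620,405) and the apple is beyond it.

Run:
```python
from h import *
import pickle
from scipy.optimize import least_squares
c=pickle.load(open("w1.pkl","rb")); px=lambda a,b:np.array((295+(a+.5)/3-.5,78+(b+.5)/3-.5))
obs=np.array([px(248,97),px(470,116),px(630,243),px(295,14),px(88,575)])
def M(t): return np.array([[-30,76.5,46],[30,98.5+t,70],[112,98.5+t,70],[-35,98.5+t,45],[30,-98.5-t,70]])/1000
def W(p,m):
    a=p[2]; return np.array([[np.cos(a),-np.sin(a),0],[np.sin(a),np.cos(a),0],[0,0,1]])@m+[p[0],p[1],0]
f=lambda p:np.concatenate([proj(c,W(p,m)) for m in M(p[3])])-obs.ravel()
r=least_squares(f,[.534,.148,-.127,10],x_scale=[.01,.01,.1,5]); p=r.x; print(p,r.fun.round(1))
w=ray(c,*obs[0],.046); print("pin ray",w,"model",W(p,M(0)[0]))
T=np.array([.008,.078,0]); th=np.radians(35); d=np.array([np.sin(th),np.cos(th),0])
yaw=np.arctan2(d[1],d[0])+p[2]; print("yaw",yaw)
for back in(0,.07,.12):
    for off in (86,116): print(back,off,W(p,T-d*(off/1000+back)).round(4))
c2=pickle.load(open("w2.pkl","rb"))
q=lambda a,b,z:ray(c2,(a+.5)/1.5625-.5,(b+.5)/1.5625-.5,z).round(4)
print("red",q(387,209,.0115),"brown",q(391,411,.0115),"jar",q(620,405,.106))
row([.4785,-.2285,.08],2.034)
row([.4785,-.2285,.004],2.034)
```

```text
[ 0.53500229  0.15328736 -0.14494431  9.50074377] [ 0.5 -1.4 -1.3 -0.4  1.2  1.6 -0.5 -0.7  0.2  1.2]
pin ray [0.51663547 0.23180484 0.046     ] model [0.51636633 0.2333183  0.046     ]
yaw 0.8149867742336263
0 86 [0.4952 0.1667 0.    ]
0 116 [0.4746 0.1449 0.    ]
0.07 86 [0.4472 0.1158 0.    ]
0.07 116 [0.4266 0.094  0.    ]
0.12 86 [0.4129 0.0794 0.    ]
0.12 116 [0.3923 0.0576 0.    ]
red [ 0.428  -0.1272  0.0115] brown [ 0.5042 -0.2757  0.0115] jar [ 0.6114 -0.166   0.106 ]
[-0.122, -0.0201, 0.2004, 0.0001, 0.0, -0.0015] dist 0.11776213661906745
[-0.122, -0.0201, 0.3524, 0.0001, 0.0, -0.0015] dist 0.18675374718128518
```

```bash
python3 -m pendant '[-0.123,-0.021,0.2,0,0,-0.0015,1,-0.123,-0.021,0.2,0,0,-0.0015,1,-0.123,-0.021,0.2,0,0,-0.0015,1,-0.123,-0.021,0.35,0,0,-0.0015,1,-0.123,-0.021,0.35,0,0,-0.0015,1,-0.123,-0.021,0.35,0,0,-0.0015,0.5,-0.123,-0.021,0.35,0,0,-0.0015,-1,-0.123,-0.021,0.35,0,0,-0.0015,-1,-0.123,-0.021,0.35,0,0,-0.0015,-1,-0.123,-0.021,0.35,0,0,-0.0015,-1,-0.123,-0.021,0.35,0,0,-0.0015,-1,-0.123,-0.021,0.35,0,0,-0.0015,-1]' 25
```

```text
time_s: 4.45
ee_pos: [0.478, -0.2308, 0.0053]
eef_rot: [3.141, 0.0, 2.032]
force: [-0.2, 0.4, 0.1]
grip_width: 0.0411
grip_force: 0.0
```

```bash
python3 -m pendant '[0,0,0,0,0,0,-1,0,0,0,0,0,0,-1,0,0,0,0,0,0,-1,0,0,0,0,0,0,-1,0,0,-0.05,0,0,0,-1,0,0,-0.1,0,0,0,-1,0,0,-0.16,0,0,0,-1,0,0,-0.16,0,0,0,-1]' 25
python3 - <<'E'
from h import *
import pickle
c=vision.camera("scene"); c2=vision.camera("top"); 
a=cv2.resize(c["pixels"][140:260,240:400,::-1],(400,300)); b=cv2.resize(c2["pixels"][140:260,240:400,::-1],(400,300))
cv2.imwrite("pics/g.png",np.hstack([a,b]))
row([.3923,.0576,.085],.815)
E
```

```text
time_s: 5.25
ee_pos: [0.4796, -0.2316, 0.0887]
eef_rot: [3.138, 0.005, 2.032]
force: [0.2, -0.1, 0.9]
grip_width: 0.0006
grip_force: 0.0
[0.5927, 0.1032, -0.0, 0.0005, 0.0002, 0.7749] dist 0.30078668869163133
```

View pics/g.png

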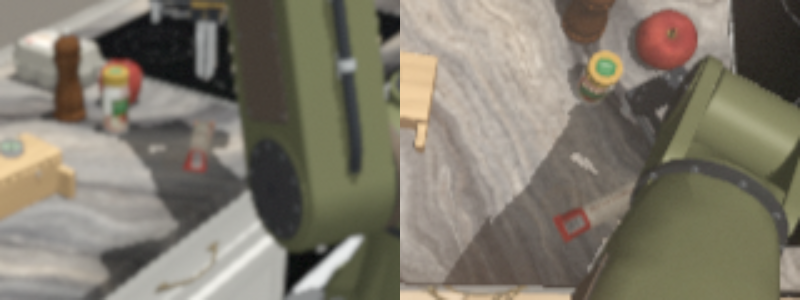

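The grasp slipped: the fingers are fully shut and the packet is still on the worktop, with its red end at (575,222) in the right half. I'll rise and look again.

```bash
python3 -m pendant '[0.06,0,-0.1,0,0,0,1,0.12,0,-0.18,0,0,0,1,0.12,0,-0.18,0,0,0,1,0.12,0,-0.18,0,0,0,1,0.12,0,-0.18,0,0,0,1]'
python3 - <<'E'
from h import *
c=vision.camera("wrist"); import pickle; pickle.dump(c,open("w3.pkl","wb"))
for r in silhouettes("pack",c)[:2]:
    m=r["region"].astype(np.uint8); k=max(cv2.findContours(m,0,2)[0],key=cv2.contourArea)
    b=cv2.boxPoints(cv2.minAreaRect(k)); print(r["score"],r["extent"],b.round(1).tolist()); print([ray(c,*p,.0115).round(4).tolist() for p in b])
cv2.imwrite("pics/w3.png",cv2.resize(c["pixels"][100:300,150:350,::-1],(600,600),interpolation=cv2.INTER_CUBIC))
E
```

```text
time_s: 5.85
ee_pos: [0.4509, -0.1771, 0.1733]
eef_rot: [-3.14, -0.002, 2.032]
force: [-0.9, 0.2, -1.2]
grip_width: 0.037
grip_force: 0.0
0.94 [240.2, 130.9, 272.0, 265.1] [[243.0, 132.0], [271.0, 132.0], [271.0, 264.0], [243.0, 264.0]]
[[0.4129, -0.1348, 0.0115], [0.4421, -0.1203, 0.0115], [0.5183, -0.2691, 0.0115], [0.4859, -0.2852, 0.0115]]
```

View pics/w3.png

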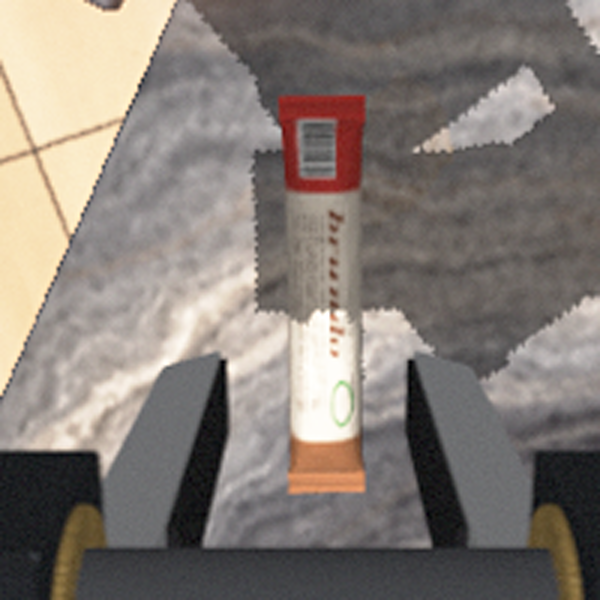

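Run:
```python
from h import *
row([.472,-.214,.04],2.037)
row([.472,-.214,.004],2.037)
```

```text
[-0.0853, 0.0057, 0.2662, -0.0012, -0.0015, -0.0034] dist 0.13978992798476791
[-0.0855, 0.0059, 0.3382, -0.0012, -0.0015, -0.0034] dist 0.17443383288823514
```

```bash
python3 -m pendant '[-0.085,0.006,0.1,-0.001,-0.0015,-0.003,1,-0.085,0.006,0.2,-0.001,-0.0015,-0.003,1,-0.085,0.006,0.27,-0.001,-0.0015,-0.003,1,-0.085,0.006,0.32,-0.001,-0.0015,-0.003,0.5,-0.085,0.006,0.338,-0.001,-0.0015,-0.003,-0.5,-0.085,0.006,0.338,-0.001,-0.0015,-0.003,-1,-0.085,0.006,0.338,-0.001,-0.0015,-0.003,-1,-0.085,0.006,0.338,-0.001,-0.0015,-0.003,-1,-0.085,0.006,0.338,-0.001,-0.0015,-0.003,-1,-0.085,0.006,0.338,-0.001,-0.0015,-0.003,-1]' 60
python3 -m pendant '[0,0,0,0,0,0,-1,0,0,0,0,0,0,-1,0,0,0,0,0,0,-1,0,0,0,0,0,0,-1]' 60
```

```text
time_s: 6.95
ee_pos: [0.4732, -0.2138, 0.0068]
eef_rot: [3.139, 0.003, 2.037]
force: [-0.2, -0.1, 0.1]
grip_width: 0.0255
grip_force: 0.0
time_s: 7.35
ee_pos: [0.4728, -0.2137, 0.0061]
eef_rot: [3.14, 0.002, 2.037]
force: [0.4, 0.8, -0.7]
grip_width: 0.0006
grip_force: 0.0
```

Run:
```python
from h import *
c=vision.camera("wrist"); s=status.get_obs()
print(proj(c,s["ee_pos"]), s["ee_pos"],s["qpos"])
for X in([.428,-.127,.0115],[.504,-.276,.0115]): print(proj(c,X))
cv2.imwrite("pics/w4.png",cv2.resize(c["pixels"][:,:,::-1],(800,600),interpolation=cv2.INTER_CUBIC))
```

```text
[256.26311626 221.44011811] [ 0.47280877 -0.21365311  0.00601072] [-4.94986023e-01  4.52579915e-01  1.76902215e+00 -6.94421525e-05
  9.17255801e-01 -9.60993824e-01]
[254.62797196  70.08618453]
[256.01209588 314.70791933]
```

View pics/w4.png

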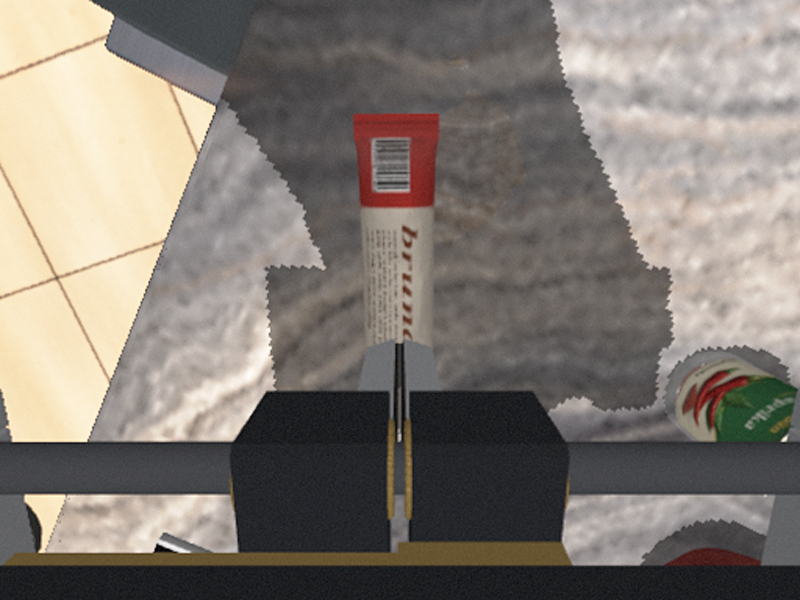

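The packet hasn't moved, although the fingers (tips at (398,343)) closed with no force. I'll open, feel for the worktop and retry lower.

```bash
python3 -m pendant '[0,0,0,0,0,0,0.2,0,0,0,0,0,0,0.2,0,0,0,0,0,0,0.2,0,0,0,0,0,0,0.2,0,0,0.005,0,0,0,0.2,0,0,0.01,0,0,0,0.2,0,0,0.01,0,0,0,0.2,0,0,0.01,0,0,0,0.2]' 60
python3 -m pendant '[0,0,0.005,0,0,0,0.2,0,0,0.01,0,0,0,0.2,0,0,0.01,0,0,0,0.2]' 60
```

```text
time_s: 8.2
ee_pos: [0.4728, -0.2137, 0.0009]
eef_rot: [3.14, 0.002, 2.037]
force: [-0.2, -0.6, 0.1]
grip_width: 0.056
grip_force: 0.0
time_s: 8.5
ee_pos: [0.4727, -0.2136, -0.0044]
eef_rot: [3.14, 0.002, 2.037]
force: [0.5, -0.1, -0.2]
grip_width: 0.0566
grip_force: 0.0
```

```bash
for i in 1; do python3 -m pendant '[0,0,0.006,0,0,0,0.2,0,0,0.012,0,0,0,0.2,0,0,0.012,0,0,0,0.2]' 60; done
python3 - <<'E'
from h import *
c=vision.camera("wrist"); s=status.get_obs(); print(s["ee_pos"],s["force"])
cv2.imwrite("pics/w5.png",cv2.resize(c["pixels"][50:300,100:412,::-1],(748,600),interpolation=cv2.INTER_CUBIC))
E
```

```text
time_s: 8.8
ee_pos: [0.4726, -0.2136, -0.0104]
eef_rot: [3.14, 0.002, 2.037]
force: [1.0, -0.4, 1.1]
grip_width: 0.0563
grip_force: 0.0
[ 0.47272339 -0.21362268 -0.01022264] [ 0.02093161 -0.48994909 -0.64907577]
```

View pics/w5.png

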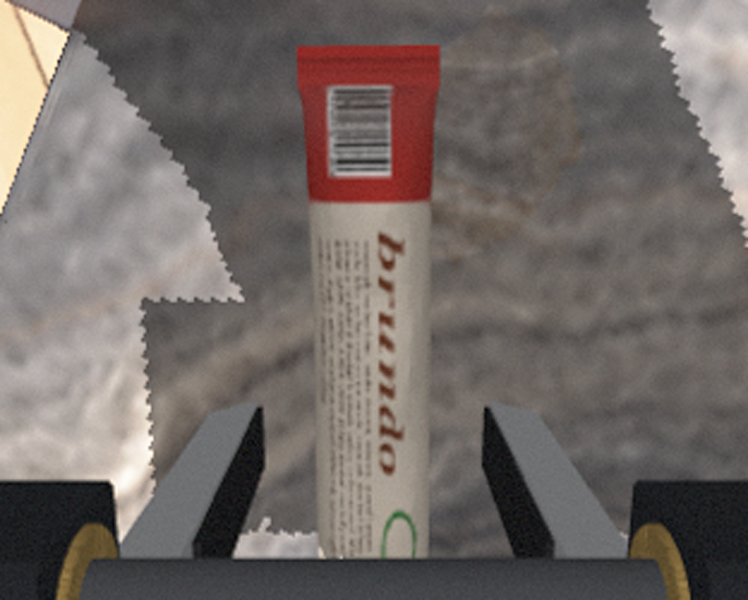

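The fingers straddle the packet evenly and there is still no worktop contact at a reported z of -0.010. The true worktop must read lower, so I'll keep feeling down.

```bash
python3 -m pendant '[0,0,0.005,0,0,0,0.2,0,0,0.01,0,0,0,0.2,0,0,0.01,0,0,0,0.2]' 60
python3 -m pendant '[0,0,0.005,0,0,0,0.2,0,0,0.01,0,0,0,0.2,0,0,0.01,0,0,0,0.2]' 60
```

```text
time_s: 9.15
ee_pos: [0.4727, -0.2136, -0.0153]
eef_rot: [3.14, 0.002, 2.037]
force: [-0.3, 0.2, 0.8]
grip_width: 0.0565
grip_force: 0.0
time_s: 9.45
ee_pos: [0.4727, -0.2136, -0.0203]
eef_rot: [3.14, 0.002, 2.037]
force: [0.1, 0.5, -0.1]
grip_width: 0.0565
grip_force: 0.0
```

```bash
python3 -m pendant '[0,0,0.006,0,0,0,0.2,0,0,0.01,0,0,0,0.2,0,0,0.01,0,0,0,0.2]' 60
python3 -m pendant '[0,0,0,0,0,0,-1,0,0,0,0,0,0,-1,0,0,0,0,0,0,-1,0,0,0,0,0,0,-1]' 60
```

```text
time_s: 9.75
ee_pos: [0.4733, -0.214, -0.0224]
eef_rot: [3.14, 0.003, 2.037]
force: [-14.8, 6.7, 40.2]
grip_width: 0.0564
grip_force: 20.2
time_s: 10.15
ee_pos: [0.4746, -0.2151, -0.0223]
eef_rot: [3.138, 0.007, 2.037]
force: [-6.4, -1.8, 29.8]
grip_width: 0.0323
grip_force: 64.7
```

Contact came at a reported z of about -0.022, so true height is reported z plus about 0.022. The packet is now gripped (32 mm, 65 N). I'll lift it and redo the rack fit with that camera offset free.

```bash
python3 -m pendant '[0,0,-0.02,0,0,0,-1,0,0,-0.04,0,0,0,-1,0,0,-0.08,0,0,0,-1,0,0,-0.12,0,0,0,-1,0,0,-0.16,0,0,0,-1,0,0,-0.2,0,0,0,-1,0,0,-0.2,0,0,0,-1]' 60
python3 - <<'E'
from h import *
import pickle
from scipy.optimize import least_squares
c=pickle.load(open("w1.pkl","rb")); px=lambda a,b:np.array((295+(a+.5)/3-.5,78+(b+.5)/3-.5))
obs=np.array([px(248,97),px(470,116),px(630,243),px(295,14),px(88,575)])
ct=vision.camera("top"); pt=lambda a,b:(90+a/2.85,130+b/2.85)
ot=np.array([pt(*o) for o in [(272,65),(470,93),(465,165),(258,137),(278,199)]])
def M(t): return np.array([[-30,76.5,46],[30,98.5+t,70],[112,98.5+t,70],[-35,98.5+t,45],[30,-98.5-t,70]])/1000
def Mt(t): return np.array([[112,98.5+t,70],[112,-98.5-t,70],[30,-98.5-t,70],[30,98.5+t,70],[-30,76.5,46]])/1000
def W(p,m):
    a=p[2]; return np.array([[np.cos(a),-np.sin(a),0],[np.sin(a),np.cos(a),0],[0,0,1]])@m+[p[0],p[1],0]
def pr(p,m):  # true cam pos = reported + p[4:7]
    return proj(c,W(p,m)-p[4:7])
f1=lambda p:np.concatenate([pr(p,m) for m in M(p[3])])-obs.ravel()
f2=lambda p:np.concatenate([proj(ct,W(p,m)) for m in Mt(p[3])])-ot.ravel()
x0=[.534,.148,-.127,10,0,0,0]; xs=[.01,.01,.1,5,.01,.01,.01]
for name,g in(("joint free",lambda p:np.r_[f1(p),f2(p)*1]),("dz .022 wrist",lambda p:np.r_[f1(p),(p[4:7]-[0,0,.022])*1e5]),("dz 0",lambda p:np.r_[f1(p),p[4:7]*1e5])):
    r=least_squares(g,x0,x_scale=xs); print(name,r.x.round(4),(r.fun[:20]).round(1))
r=least_squares(lambda p:np.r_[f2(p),p[4:7]],x0,x_scale=xs); print("top",r.x.round(4))
s=status.get_obs(); print(s["ee_pos"],s["grip_width"],s["grip_force"])
c2=pickle.load(open("w2.pkl","rb"))
q=lambda a,b,z:ray(c2,(a+.5)/1.5625-.5,(b+.5)/1.5625-.5,z).round(4)
a,b=q(387,209,-.022+.01),q(391,411,-.022+.01);print(a,b,np.linalg.norm(a-b))
E
```

```text
time_s: 10.85
ee_pos: [0.4737, -0.2141, 0.0774]
eef_rot: [3.138, 0.006, 2.037]
force: [-0.3, 0.2, -0.4]
grip_width: 0.0324
grip_force: 60.0
joint free [ 5.33600e-01  1.48600e-01 -1.43100e-01  1.14355e+01 -4.70000e-03
 -4.80000e-03  6.90000e-03] [ 0.6  0.  -1.4 -0.7  0.   0.3  0.3 -0.3  0.6  0.8  0.2 -0.7  0.9  0.4
 -1.6  0.9 -0.3 -0.6  0.8  0. ]
dz .022 wrist [ 0.5451  0.154  -0.1485 15.7271 -0.      0.      0.022 ] [ 1.1  2.6 -1.5 -1.1 -2.6 -1.6  2.8  0.4  0.3 -0.8 -0.   0.  -0. ]
dz 0 [ 0.535   0.1533 -0.1449  9.5008 -0.     -0.      0.    ] [ 0.5 -1.4 -1.3 -0.4  1.2  1.6 -0.5 -0.7  0.2  1.2 -0.  -0.   0. ]
top [ 0.5337  0.1478 -0.1272 11.4458  0.      0.      0.    ]
[ 0.47306296 -0.21374315  0.07568701] 0.03226496870041914 59.97916582971811
[ 0.428  -0.1284 -0.012 ] [ 0.509  -0.2863 -0.012 ] 0.17746382730010082
```

```bash
cat >> h.py <<'E'
P=[.5345,.151,-.138]; GR=.098; th=np.radians(35); D=np.array([np.sin(th),np.cos(th),0]); YAW=np.pi/2-th+P[2]
def W(m,p=P):
    a=p[2]; return np.array([[np.cos(a),-np.sin(a),0],[np.sin(a),np.cos(a),0],[0,0,1]])@np.array(m)+[p[0],p[1],0]
def tcp(T,back,z): g=W(np.array(T)-D*(GR+back)); g[2]=z; return g
E
python3 - <<'E'
from h import *
row(tcp([.008,.078,0],.08,.055),YAW); print(tcp([.008,.078,0],.08,.055))
E
```

```text
[0.5919, 0.2056, 0.0396, 0.003, 0.0011, 0.7735] dist 0.31391248924368714
[0.43196998 0.09677975 0.055     ]
```

```bash
python3 -m pendant '[0.592,0.206,0.04,0.003,0.001,0.7735,-1,0.592,0.206,0.04,0.003,0.001,0.7735,-1,0.592,0.206,0.04,0.003,0.001,0.7735,-1,0.592,0.206,0.04,0.003,0.001,0.7735,-1,0.592,0.206,0.04,0.003,0.001,0.7735,-1,0.592,0.206,0.04,0.003,0.001,0.7735,-1,0.592,0.206,0.04,0.003,0.001,0.7735,-1,0.592,0.206,0.04,0.003,0.001,0.7735,-1,0.592,0.206,0.04,0.003,0.001,0.7735,-1,0.592,0.206,0.04,0.003,0.001,0.7735,-1,0.592,0.206,0.04,0.003,0.001,0.7735,-1]'
python3 - <<'E'
from h import *
row(tcp([.008,.078,0],.08,-.017),YAW)
c=vision.camera("wrist"); import pickle; pickle.dump(c,open("w6.pkl","wb"))
cv2.imwrite("pics/w6.png",cv2.resize(c["pixels"][:,:,::-1],(800,600),interpolation=cv2.INTER_CUBIC))
k=1.5625
print("pin",proj(c,W([-.03,.0765,.046]))*k,"FL",proj(c,W([.03,.108,.07]))*k,"cheekF",proj(c,W([-.035,.0985,.045]))*k,"FR",proj(c,W([.03,-.108,.07]))*k)
s=status.get_obs(); t=s["ee_pos"]+np.array([np.cos(YAW),np.sin(YAW),0])*.098; t[2]+=.022+.0115;print("tip",proj(c,t)*k)
E
```

```text
time_s: 12.0
ee_pos: [0.4313, 0.0969, 0.0537]
eef_rot: [-3.139, 0.002, 0.826]
force: [-0.5, -0.6, -2.2]
grip_width: 0.0316
grip_force: 60.0
[0.001, 0.0016, 0.1415, -0.0016, 0.0011, 0.0026] dist 0.07075104937742155
pin [326.61860893 -50.85711536] FL [ 410.89018044 -315.47877977] cheekF [281.40126468 -95.79197953] FR [723.82994575 263.49741403]
tip [404.60868901  89.74910429]
```

View pics/w6.png

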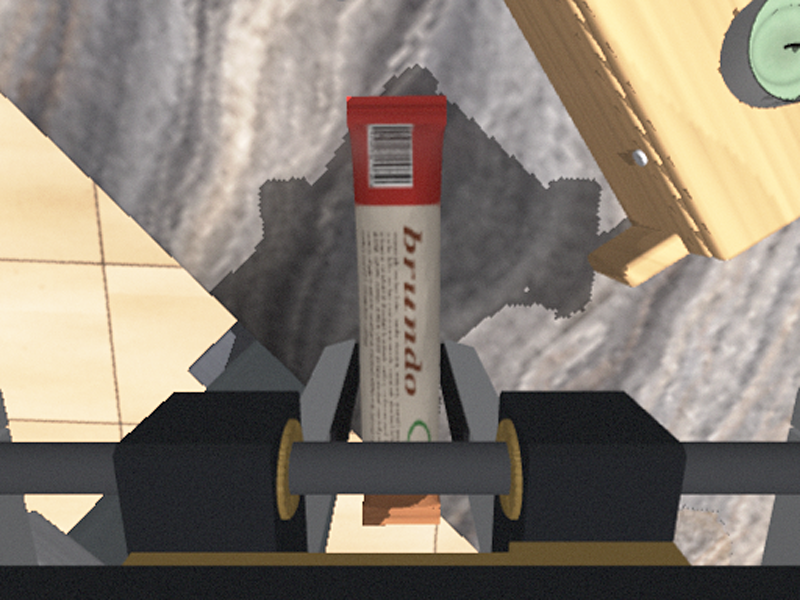

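The predicted ledge corner (724,263) matches the picture (722,260). The red tip is at (397,97), about 3 mm left of and short of the nominal, so I'll correct for that. Next I'll lower it and advance partway.

Run:
```python
from h import *
row(tcp([.0115,.0785,0],.08,-.018),YAW);row(tcp([.0115,.0785,0],.035,-.018),YAW)
```

```text
[0.0057, 0.0064, 0.1439, -0.0015, 0.0009, 0.0022] dist 0.0720604010312403
[0.0957, 0.0067, 0.1437, -0.0015, 0.0009, 0.0022] dist 0.08639706164489723
```

```bash
python3 -m pendant '[0.006,0.0065,0.05,-0.0015,0.001,0.002,-1,0.006,0.0065,0.1,-0.0015,0.001,0.002,-1,0.006,0.0065,0.143,-0.0015,0.001,0.002,-1,0.006,0.0065,0.143,-0.0015,0.001,0.002,-1,0.04,0.0065,0.143,-0.0015,0.001,0.002,-1,0.07,0.0065,0.143,-0.0015,0.001,0.002,-1,0.095,0.0065,0.143,-0.0015,0.001,0.002,-1,0.095,0.0065,0.143,-0.0015,0.001,0.002,-1,0.095,0.0065,0.143,-0.0015,0.001,0.002,-1]'
python3 - <<'E'
from h import *
c=vision.camera("wrist"); import pickle; pickle.dump(c,open("w7.pkl","wb"))
cv2.imwrite("pics/w7.png",cv2.resize(c["pixels"][:,:,::-1],(800,600),interpolation=cv2.INTER_CUBIC))
k=1.5625
print("pin",proj(c,W([-.03,.0765,.046]))*k,"FR",proj(c,W([.03,-.108,.07]))*k)
E
```

```text
time_s: 12.95
ee_pos: [0.4661, 0.1296, -0.0168]
eef_rot: [3.141, -0.001, 0.82]
force: [-0.6, -0.8, -2.6]
grip_width: 0.0322
grip_force: 60.0
pin [277.94479513  28.4037381 ] FR [854.77568559 474.92644622]
```

View pics/w7.png

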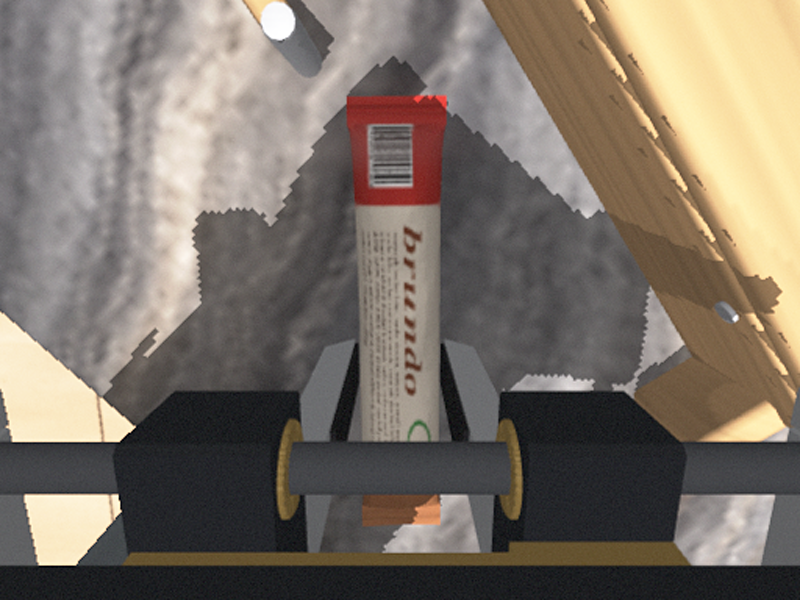

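The pin top is at (279,21) with its base near (312,70), matching the prediction of (278,28) to about 2 mm. The packet's left edge at x≈348 clears it by about 10 mm. I'll slide in, lower and release.

```bash
python3 -m pendant '[0.02,0,0,0,0,0,-1,0.04,0,0,0,0,0,-1,0.055,0,0,0,0,0,-1,0.07,0,0,0,0,0,-1,0.07,0,0,0,0,0,-1,0.07,0,0.006,0,0,0,-1,0.07,0,0.008,0,0,0,-1,0.07,0,0.008,0,0,0,-1]'
python3 - <<'E'
from h import *
s=status.get_obs();a=-P[2]
g=s["ee_pos"]-[P[0],P[1],0]; R=np.array([[np.cos(a),-np.sin(a),0],[np.sin(a),np.cos(a),0],[0,0,1]])
print("grip in rack",(R@g).round(4), s["force"].round(1),"tip~",(R@g+D*.095-np.array([.819,-.574,0])*.003).round(4), s["grip_width"])
E
```

```text
time_s: 13.8
ee_pos: [0.4899, 0.1551, -0.0213]
eef_rot: [3.141, -0.0, 0.819]
force: [-0.7, -0.3, -1.9]
grip_width: 0.0323
grip_force: 60.0
grip in rack [-0.0447 -0.0021 -0.0213] [-0.7 -0.3 -1.9] tip~ [ 0.0073  0.0774 -0.0213] 0.0323144599624826
```

```bash
python3 -m pendant '[0,0,0.002,0,0,0,-1,0,0,0.002,0,0,0,-0.1,0,0,0.002,0,0,0,0.1,0,0,0.002,0,0,0,0.2,0,0,0,0,0,0,0.2,0,0,0,0,0,0,0.2,0,0,-0.05,0,0,0,0.2,0,0,-0.12,0,0,0,0.2,0,0,-0.2,0,0,0,0.2,-0.06,0,-0.28,0,0,0,0.2,-0.06,0,-0.28,0,0,0,0.2]'
python3 - <<'E'
from h import *
import pickle
s=status.get_obs(); print(s["ee_pos"],s["force"])
p=lambda c,m:None
R=Ro.from_euler("z",-P[2]).as_matrix()
for n in("wrist","top"):
    c=vision.camera(n); pickle.dump(c,open("r_%s.pkl"%n,"wb"))
    for r in silhouettes("pack",c)[:2]:
        k=max(cv2.findContours(r["region"].astype(np.uint8),0,2)[0],key=cv2.contourArea)
        b=cv2.boxPoints(cv2.minAreaRect(k)); print(n,round(r["score"],2),r["extent"],[(R@(ray(c,*q,.0115)-[P[0],P[1],0])).round(4)[:2].tolist() for q in b])
    px=c["pixels"].astype(int); red=(px[:,:,0]>120)&(px[:,:,1]<70)&(px[:,:,2]<70)&r["region"]
    v,u=np.nonzero(red); print("red",len(u),(R@(ray(c,u.mean(),v.mean(),.0115)-[P[0],P[1],0])).round(4) if len(u) else 0)
E
```

```text
time_s: 14.9
ee_pos: [0.4705, 0.1326, 0.124]
eef_rot: [3.136, -0.007, 0.818]
force: [0.1, 0.1, -1.9]
grip_width: 0.0566
grip_force: 0.0
[0.47053521 0.13263111 0.12400914] [ 0.13433529  0.13926827 -1.86585866]
wrist 0.71 [236.5, 60.8, 271.1, 220.4] [[-0.0053, 0.0869], [0.0221, 0.0676], [-0.072, -0.0689], [-0.1028, -0.0471]]
red 544 [0.0036 0.0643 0.0115]
red 31 [ 0.2496 -0.1094  0.0115]
```

The packet is released as planned: red tip at about rack (8, 77) mm, brown at (-87, -58) mm, and 35°. Next I'll go to the push start with closed fingers.

Run:
```python
from h import *
g=W([-.15,-.042,0]); print(g)
row([g[0],g[1],.10],P[2]); row([g[0],g[1],-.017],P[2])
```

```text
[0.38014841 0.13003365 0.        ]
[-0.1268, -0.1256, 0.036, -0.0001, 0.0003, 0.6091] dist 0.09101881572740941
[-0.1267, -0.1255, 0.27, -0.0001, 0.0003, 0.6091] dist 0.16180050739939508
```

```bash
python3 -m pendant '[-0.127,-0.126,0.02,0,0,0.609,-1,-0.127,-0.126,0.02,0,0,0.609,-1,-0.127,-0.126,0.02,0,0,0.609,-1,-0.127,-0.126,0.02,0,0,0.609,-1,-0.127,-0.126,0.02,0,0,0.609,-1,-0.127,-0.126,0.02,0,0,0.609,-1,-0.127,-0.126,0.02,0,0,0.609,-1,-0.127,-0.126,0.1,0,0,0.609,-1,-0.127,-0.126,0.2,0,0,0.609,-1,-0.127,-0.126,0.268,0,0,0.609,-1,-0.127,-0.126,0.268,0,0,0.609,-1,-0.127,-0.126,0.268,0,0,0.609,-1]' 20
cat > look.py <<'E'
from h import *
R=Ro.from_euler("z",-P[2]).as_matrix(); L=lambda X:(R@(X-[P[0],P[1],0])).round(4)
s=status.get_obs(); print("tcp rack",L(s["ee_pos"]),"F rack",(R@s["force"]).round(1),s["grip_width"].round(3))
for n in("wrist","top","scene"):
    c=vision.camera(n)
    for r in silhouettes("pack",c)[:1]:
        k=max(cv2.findContours(r["region"].astype(np.uint8),0,2)[0],key=cv2.contourArea)
        b=cv2.boxPoints(cv2.minAreaRect(k)); print(n,round(r["score"],2),r["extent"],[L(ray(c,*q,.0115))[:2].tolist() for q in b])
E
python3 look.py
```

```text
time_s: 16.3
ee_pos: [0.3799, 0.1301, -0.0154]
eef_rot: [3.141, 0.001, -0.138]
force: [0.4, -0.0, 1.1]
grip_width: 0.0006
grip_force: 0.0Traceback (most recent call last):
  File "look.py", line 3, in <module>
    s=status.get_obs(); print("tcp rack",L(s["ee_pos"]),"F rack",(R@s["force"]).round(1),s["grip_width"].round(3))
                                                                                         ^^^^^^^^^^^^^^^^^^^^^
AttributeError: 'float' object has no attribute 'round'
```

```bash
sed -i 's/,s\["grip_width"\].round(3))/)/' look.py; python3 -m pendant '[0.025,0,0,0,0,0,-1,0.05,0,0,0,0,0,-1,0.07,0,0,0,0,0,-1,0.085,0,0,0,0,0,-1,0.1,0,0,0,0,0,-1,0.115,0,0,0,0,0,-1,0.13,0,0,0,0,0,-1,0.145,0,0,0,0,0,-1,0.16,0,0,0,0,0,-1,0.16,0,0,0,0,0,-1]' 20; python3 look.py
```

```text
time_s: 17.3
ee_pos: [0.4605, 0.119, -0.015]
eef_rot: [-3.141, -0.002, -0.138]
force: [-0.1, 0.8, -0.0]
grip_width: 0.0005
grip_force: 0.0
tcp rack [-0.0689 -0.0419 -0.015 ] F rack [-0.2  0.8 -0. ]
wrist 0.87 [16.8, 71.6, 304.9, 224.5] [[-0.006, 0.0986], [0.0229, 0.0816], [-0.0356, -0.0702], [-0.0697, -0.0586]]
scene 0.46 [238.0, 228.3, 264.5, 238.7] [[0.0122, 0.0436], [-0.0217, -0.0563], [-0.0658, -0.0242], [-0.032, 0.0723]]
```

```bash
python3 -m pendant '[0.012,0,0,0,0,0,-1,0.024,0,0,0,0,0,-1,0.036,0,0,0,0,0,-1,0.048,0,0,0,0,0,-1,0.06,0,0,0,0,0,-1,0.07,0,0,0,0,0,-1,0.08,0,0,0,0,0,-1,0.09,0,0,0,0,0,-1,0.09,0,0,0,0,0,-1]' 20; python3 look.py
```

```text
time_s: 18.5
ee_pos: [0.5048, 0.1128, -0.015]
eef_rot: [-3.141, -0.001, -0.138]
force: [-0.5, -0.1, -0.3]
grip_width: 0.0001
grip_force: 0.0
tcp rack [-0.0242 -0.0419 -0.015 ] F rack [-0.4 -0.2 -0.3]
wrist 0.97 [25.1, 150.3, 309.2, 214.7] [[-0.0057, 0.0979], [0.0263, 0.0901], [0.0156, -0.072], [-0.0173, -0.0712]]
top 0.65 [184.5, 187.3, 190.8, 197.2] [[0.0247, 0.1018], [0.0282, 0.0797], [-0.0039, 0.0734], [-0.0074, 0.0954]]
scene 0.77 [232.1, 218.1, 261.0, 235.6] [[0.031, 0.0343], [0.0242, -0.0586], [-0.0287, -0.027], [-0.0205, 0.0621]]
```

```bash
python3 -m pendant '[0.006,0,0,0,0,0,-1,0.012,0,0,0,0,0,-1,0.016,0,0,0,0,0,-1,0.02,0,0,0,0,0,-1,0.024,0,0,0,0,0,-1,0.024,0,0,0,0,0,-1]' 20; python3 look.py
```

```text
time_s: 19.4
ee_pos: [0.5163, 0.1112, -0.015]
eef_rot: [-3.141, -0.001, -0.138]
force: [0.1, 0.1, 0.3]
grip_width: 0.0006
grip_force: 0.1
tcp rack [-0.0126 -0.042  -0.015 ] F rack [0.1 0.1 0.3]
wrist 0.67 [22.8, 178.6, 304.3, 221.9] [[0.0204, 0.0933], [0.0205, -0.0703], [-0.0077, -0.0714], [-0.0078, 0.0983]]
top 0.51 [185.3, 187.3, 189.1, 198.5] [[0.0182, 0.1005], [0.0217, 0.0785], [-0.0071, 0.0728], [-0.0106, 0.0947]]
scene 0.66 [235.4, 224.9, 257.8, 235.6] [[0.0271, 0.0347], [0.0291, -0.0453], [-0.0159, -0.0212], [-0.0166, 0.0562]]
```

```bash
python3 -m pendant '[0.004,0,0,0,0,0,-1,0.008,0,0,0,0,0,-1,0.01,0,0,0,0,0,-1,0.01,0,0,0,0,0,-1]' 20; python3 look.py
```

```text
time_s: 20.1
ee_pos: [0.5202, 0.1108, -0.0153]
eef_rot: [-3.141, 0.001, -0.138]
force: [-5.7, 2.9, 2.6]
grip_width: 0.0004
grip_force: 3.3
tcp rack [-0.0086 -0.0417 -0.0153] F rack [-6.   2.1  2.6]
wrist 0.88 [30.8, 187.3, 305.4, 221.9] [[0.0179, 0.0921], [0.0197, -0.0702], [-0.0026, -0.0713], [-0.0044, 0.0958]]
top 0.66 [309.4, 160.7, 327.9, 178.4] [[0.1159, -0.2809], [0.1785, -0.3146], [0.1584, -0.3491], [0.0963, -0.3152]]
scene 0.61 [229.6, 218.7, 254.3, 233.4] [[0.0317, 0.0585], [0.0347, -0.0563], [-0.0158, -0.029], [-0.0168, 0.0817]]
```

The 6 N push shows the packet seated against the back board. I'll back off, rise and check.

```bash
python3 -m pendant '[-0.03,0,0,0,0,0,-1,-0.09,0,0,0,0,0,-1,-0.15,0,-0.05,0,0,0,-1,-0.15,0,-0.15,0,0,0,-1,-0.15,0,-0.25,0,0,0,-1,-0.15,0,-0.3,0,0,0,-1,-0.15,0,-0.3,0,0,0,-1,-0.15,0,-0.3,0,0,0,-1]' 20; python3 look.py
```

```text
time_s: 21.2
ee_pos: [0.4466, 0.1208, 0.1348]
eef_rot: [-3.141, -0.002, -0.138]
force: [-0.2, 0.4, -0.3]
grip_width: 0.0008
grip_force: 0.0
tcp rack [-0.0829 -0.042   0.1348] F rack [-0.2  0.4 -0.3]
wrist 0.97 [120.0, 71.6, 288.1, 112.1] [[0.0256, 0.0952], [0.0287, -0.0718], [-0.0051, -0.0733], [-0.0084, 0.098]]
scene 0.48 [231.1, 219.9, 258.5, 234.2] [[0.0323, 0.0359], [0.0351, -0.0706], [-0.0131, -0.0441], [-0.0141, 0.0587]]
```

```bash
python3 -c "
from station import order
print(order.hand_in())"
```

```text
the job is handed in; nothing more can be done
None
```

I put the packet in the rack and handed the job in at about 21 s. In the last wrist picture it lay along the back board, red tip behind the lip at about rack (9, 97) mm and brown tip at about (12, -73) mm; the hand-in gave no verdict, and I did not re-measure the lemon, mug, jar or apple at the end.

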